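# Put the stamping die away in its sprung-lid case

### The arm

A 6-joint arm with a two-finger parallel gripper is mounted at the origin on the work surface. World frame = base frame: x ahead of the robot, y to its left, z up, the work surface at z = 0. Lengths are in m, angles in rad, forces in N, time in s.
With the tool pointing down it reaches from about 0.3 to 0.775 m from the base axis. Payload 14.6 kg.
Tool frame: the origin (TCP) lies midway between the tips of the shut fingers; the grasp point (between the pads) lies 19 mm behind it; z points along the fingers, y is the line along which they close (so a half turn about z gives the same grasp; the last joint's range is limited). The gripper opens to 94 mm and grips with 3 to 60 N. Pads are 16 mm wide; open, the fingers measure 119 mm over their backs; the gripper's body (75 mm by 177 mm) begins 78 mm behind the grasp point.
Start: joints at [-1.353, 0.3, 1.521, -0, 1.321, -0.067], TCP at [0.155, -0.528, 0.205] pointing down, gripper open.
Joint ranges: [-3.03, 3.03], [-0.79, 2.21], [0.23, 2.52], [-1.04, 4.18], [0, 3.07], [-2.55, 2.55]. Speed limits (rad/s): [2.22, 2.22, 2.57, 3.14, 3.14, 3.14].

### API

Orientations are given as [roll, pitch, yaw] about the fixed x, y, z axes, in that order (R = Rz(yaw) Ry(pitch) Rx(roll)).
In Python, from station import ctrl gives the robot as it stands. The module is installed in compiled form; this text tells all that it offers.
- The arm moves only by the tool servo_tool, never from a script. Its argument "plan" is a list of rows, each a list of 7 numbers: the opening in per cent of the stroke, from 0 (shut) to 100 (fully open), then the shift along the tool's x, y, z in m, then the turn, a rotation vector about the tool's x, y, z in rad. A call has exactly 8 rows; each row shifts and turns the commanded pose from where the row before left it, along the tool's axes as they then stand; what a row does not reach is not made up. A row lasts 1/8 s, in which the tool goes at most 62.5 mm and 10.7 degrees, less where a joint would pass 70% of its speed; a pose out of reach is approached as far as the arm can. A call with a gripper value outside its range is refused whole. The fingers move at their own pace and stop on an object; "force" is the grip in N (left out, the last holds). Time passes only in rows, so rows that do not move let the fingers close, or fill a call up. It gives the time, the measured TCP pose, the force, the opening and the grip force at its end, in the units of the state.
- ctrl.get_obs(): the state, without advancing time (a new reading comes with each control period).
- ctrl.camera(name): name is "scene" or "top"; returns a dict with "pixels" (400x640x3 uint8, red, green, blue), "z_map" (400x640 float32, m along the optical axis (not along the pixel's ray), 0 where there is no reading), "mtx" (3x3 intrinsics, pixels), "pose" (4x4, takes a point from camera to world coordinates). Camera axes: x right, y up, looking along -z (the intrinsics and any distortion apply to the point x, -y, -z); pixel columns grow to the right and rows downward; lengths in m; the calibration is good to about 2 mm. A picture is of the moment at which its call begins.
- ctrl.hand_in(): hands the job in; it is judged then, once.
The state is a dict: "time_s": time; "qpos": joint angles; "joint_vel": joint speeds; "tau": joint torques, N m; "ee_pos": TCP position; "eef_rot": TCP orientation; "force": force on the tool from outside, world axes, zero at the start; "moment": the same for the moment, N m; "grip_width": finger opening in m; "grip_force": force on a finger pad.
Only numpy, scipy, OpenCV 4.12 (cv2) and the standard library are available. Lean on these libraries where they do the work, as an engineer would, in place of code of your own. Each camera call takes 0.05 s, during which the arm holds its last target. There are 200 camera calls.

### The job

Put the brass stamping die with the small rectangular foot away in its case: press the thumb catch on the front of the closed case so the lid springs open, set the die fully down in the fitted nest and let go, then press the lid down until it snaps shut and stays shut by itself. Work by feel and gently: do not force the catch or the lid, and leave the other dies and the things around where they are.

Things in the scene. Friction and masses are not known exactly. Their poses are not given: they have to be found in the camera images.
- case: Fixed grey die case: base block 120 (x) x 100 (y) x 40 mm high, flat deck at z 40 mm; origin at the centre of its underside, z up, -x is the front with the catch. A collar round the base carries lid and catch; its height on the base is an adjustment, up to 6 mm above or below nominal, which pad, hinge and lid_press do not show: find it by feel. All three are as for the nominal height.
- pad (a point): Nominal point to press the thumb catch (x -98, y 0, z 33.8 mm of the case; real height up to 6 mm more or less): top of its flat steel pad, 30 mm wide in y, reaching x -74..-112. Axes as the case. Behind the pad the catch's upright arm (x -76..-63, 26 mm wide, to z 74 nominal) hooks a tooth over a 6 mm steel striker bar on the lid's front edge. Pressing the pad down rocks the tooth forward off it.
- thumb (a joint): Angle of the thumb catch, rad: 0 at rest, grows as the pad is pressed down, hard stop at 0.225; springs back. Pivot 35 mm behind the pad point. With a flat 20 mm fingertip at the pad point it starts to move at about 3 N, frees the lid at about 0.12 to 0.2 rad (3 to 5.5 mm down, 5 to 8 N), and meets the stop about 6 mm down. More than 12 N forces it.
- hinge (a point): Nominal middle of the lid's hinge line, along the case's y, at x +56, z 48 mm of the case (real height up to 6 mm more or less); axes as the case. The lid is a hollow shell 100 mm wide, reaching 116 mm from the hinge line to its front edge; its flat outer face is 34 mm off the plane of hinge line and rim. Open, it stands upright, outer face 34 mm behind the hinge line looking back (+x).
- lid (a joint): Lid angle, rad: rests at about 0 caught shut, hard stop at -0.010 (2 mm lower at the front), grows as it opens. Sprung open: freed, it swings up in about 1 s to its stop at 1.55, upright, and stays. To shut it, push its outer face forward and down round the hinge line: 1 to 5 N, then up to 12 N as the striker forces the tooth aside (from 0.1 rad), then it snaps in and the force drops.
- lid_press (a point): Nominal point of the middle of the lid's outer top when shut, 100 mm in front of the hinge line, 16 mm from the front edge: a good place to press it home (x -44, y 0, z 82 mm of the case, real height up to 6 mm more or less; this point does not move with the lid); axes as the case. More than 22 N on the lid forces it.
- nest (a point): Centre of the floor of the nest, the rectangular pocket in the case's deck under the lid: 47 (x) x 33 (y) mm, 10 mm deep, floor at z 30 mm of the case, 10 mm in front of the case's centre. Axes as the case.
- die: The brass die to put away, loose, 0.1 to 0.2 kg. Rectangular foot 44 (x) x 30 (y) x 12 mm; on it a flat upright grip 30 (x) x 12 (y) mm, z 12 to 32 mm. Origin at the centre of the underside. Fits the nest either way round, long side along the case's x; seated, its origin is at the nest point.
- die_round: Another brass die, same grip, round foot 40 mm diameter; does not belong here. Leave alone. Origin at the centre of its underside.
- die_long: Another brass die, same grip, longer foot 64 x 30 x 12 mm; does not belong here. Leave alone. Origin at the centre of its underside.
- tape_roll: Cardboard roll core, 90 mm diameter, 24 mm high, lying flat. Leave alone.
- jar: Amber jar, 60 mm diameter, 75 mm high. Leave alone.
- screwdriver: Screwdriver, 170 mm long, lying along its x. Leave alone.
- tray: Open grey tray, 130 x 190 x 30 mm. Leave alone.
- marker: Black marker pen, 16 mm thick, 136 mm long, lying along its x. Leave alone.

How it is judged:
On the way, in this order (a step that is already met when the one before it is completed fails the run):
1. the lid has sprung fully open, the die not yet in the case (value of joint lid above 1.4 rad and horizontal distance between die and nest above 0.05 m), for 0.2 s.
2. the die is fully down in the nest and let go, the lid still open (horizontal distance between die and nest below 0.003 m and z of die in the frame of nest below 0.003 m and angle between die's own z axis and vertical below 0.06 rad and value of joint lid above 1.2 rad and contact force between the fingers and die below 0.1 N), for 0.2 s.
At the end, for the whole second after the job is handed in: The lid is caught shut (lid angle under 0.1 rad, at rest) with the catch sprung back (under 0.06 rad), and the die lies at rest in the nest: within 3 mm sideways and 3 mm of the floor, upright within 0.06 rad (value of joint lid below 0.1 rad and velocity of joint lid below 0.05 rad/s and value of joint thumb below 0.06 rad and linear speed of die below 0.02 m/s and horizontal distance between die and nest below 0.003 m and z of die in the frame of nest below 0.003 m and angle between die's own z axis and vertical below 0.06 rad); the robot touches nothing.
It fails at once if the thumb catch forced: more than 12 N on it (contact force between the arm and thumb above 12 N).
It fails at once if the thumb catch forced: more than 12 N of finger force on it (contact force between the fingers and thumb above 12 N).
It fails at once if the lid forced: more than 22 N on it (contact force between any of the arm, the fingers, die and lid above 22 N).
It fails at once if another die or a bystander moved by more than 25 mm (distance of any of die_round, die_long, tape_roll, jar, screwdriver, tray, marker from where it was at the start of the episode above 0.025 m).
It also fails if it takes over 72 s, if anything falls off the work surface, if the arm or the gripper's body presses on something with over 40 N, if the wrist force passes 120 N, or if a joint passes its speed limit or range.

## Working session

There is one attempt and no reset: what is moved stays moved. The work goes in short steps, Python scripts to look and compute and a tool call to move; the robot and the scene stay as the last step left them, time stands still between calls to the robot, and variables do not carry over. Pictures are saved under pics/ and viewed, at most 10 in all, crops included, and the job is handed in when it is done.

Besides the shell and the picture viewer there is one more tool, called after "Call:" in YAML: its name, and indented under it one key for each argument. servo_tool: Moves the arm, as the interface text tells. Its arguments: {"type":"object","properties":{"plan":{"type":"array","items":{"type":"array","items":{"type":"number"}}},"force":{"type":"number"}},"required":["plan"]}

```bash
mkdir -p pics; cat > h.py <<'E'
from station import ctrl
import numpy as np, cv2
def cam(n):
    c=ctrl.camera(n); return c
def world(c):
    K=c['mtx'];z=c['z_map'];v,u=np.mgrid[0:400,0:640]
    P=np.stack([(u-K[0,2])/K[0,0]*z,-(v-K[1,2])/K[1,1]*z,-z,np.ones_like(z)],-1)
    W=(P@np.array(c['pose']).T)[...,:3]; W[z==0]=np.nan; return W
E
python3 - <<'E'
from h import *
for n in('top','scene'):
    c=cam(n);cv2.imwrite(f'pics/{n}0.png',c['pixels'][...,::-1]);np.savez(f'{n}0.npz',W=world(c),px=c['pixels'])
    print(n,np.round(c['mtx'],1).tolist(),np.round(c['pose'],3).tolist(),(c['z_map']==0).mean())
print(ctrl.get_obs())
E
```

```text
top [[393.6, 0.0, 319.6], [0.0, 393.6, 204.1], [0.0, 0.0, 1.0]] [[0.022, 0.988, -0.151, 0.456], [-1.0, 0.018, -0.025, -0.017], [-0.022, 0.151, 0.988, 1.073], [0.0, 0.0, 0.0, 1.0]] 0.00390625
scene [[476.0, 0.0, 320.5], [0.0, 476.0, 199.2], [0.0, 0.0, 1.0]] [[0.421, -0.588, 0.691, 1.602], [0.907, 0.28, -0.314, -0.46], [-0.009, 0.759, 0.651, 1.01], [0.0, 0.0, 0.0, 1.0]] 0.00419921875
{'time_s': 0.1, 'qpos': array([-1.35259387e+00,  3.00400755e-01,  1.52150300e+00,  5.79590237e-06,
        1.32070884e+00, -6.65892476e-02]), 'joint_vel': array([ 0.00232363, -0.00255075, -0.0008459 ,  0.00020314, -0.00066023,
        0.00052998]), 'tau': array([ 1.83125398e-03, -5.32637000e+01, -3.53281510e+01,  7.09882937e-02,
        2.34444276e-02, -4.46721367e-05]), 'ee_pos': array([ 0.15448075, -0.52761835,  0.20495795]), 'eef_rot': array([-3.14057534e+00, -7.34691190e-05,  2.84790231e-01]), 'force': array([ 0.31335066,  0.82744126, -0.11051981]), 'moment': array([-0.00677512, -0.02404707, -0.02981134]), 'grip_force': 0.0, 'grip_width': 0.09403930006203916}
```

View pics/top0.png

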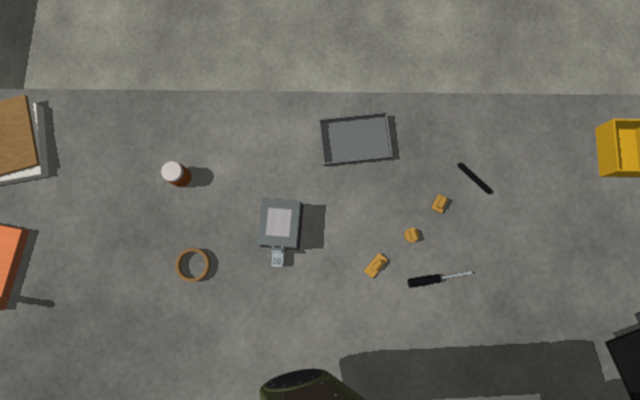

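View pics/scene0.png

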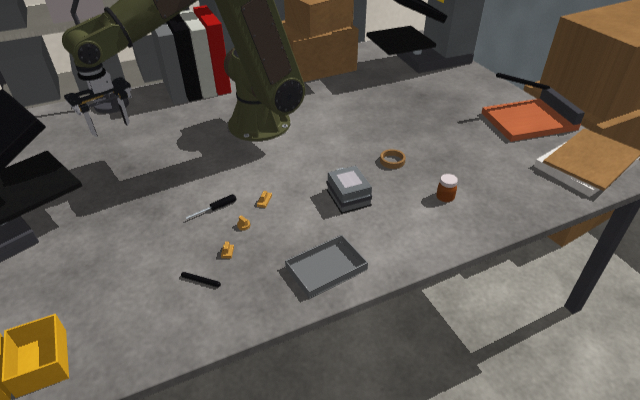

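The top view shows the case at about (280,222) with its catch at (278,257), facing the robot. There are three brass dies: (375,265) looks long, (411,235) round and (440,204) rectangular. The scene view agrees: target at (227,251), case at (349,188).

```bash
python3 - <<'E'
from h import *
for n in('top0','scene0'):
    d=np.load(n+'.npz');W=d['W'];px=d['px']
    hsv=cv2.cvtColor(px,cv2.COLOR_RGB2HSV)
    m=((hsv[...,0]>10)&(hsv[...,0]<28)&(hsv[...,1]>130)&(hsv[...,2]>70)&(W[...,0]>.25)&(W[...,0]<.75)&(abs(W[...,1])<.6)&(W[...,2]<.06)).astype(np.uint8)
    k,l,s,ce=cv2.connectedComponentsWithStats(m)
    for i in range(1,k):
        if s[i,4]<25: continue
        P=W[l==i];out=[]
        for a,b in((.006,.018),(.027,.045),(.004,.05)):
            Q=P[(P[:,2]>a)&(P[:,2]<b)]
            if len(Q)<5: out.append(None);continue
            r=cv2.minAreaRect((Q[:,:2]*1000).astype(np.float32))
            out.append((len(Q),np.round(r[0]).tolist(),np.round(r[1]).tolist(),round(r[2]),np.round(np.median(Q[:,2])*1000,1)))
        print(n,np.round(ce[i]),s[i,4],*out,sep='\n   ')
    # case
    m=(W[...,2]>.015)&(W[...,2]<.1)&(W[...,0]>.3)&(W[...,0]<.6)&(W[...,1]>-.02)&(W[...,1]<.2)
    P=W[m]; print('z hist',np.histogram(P[:,2],np.arange(.015,.1,.005)))
    for a,b in((.07,.095),(.015,.055)):
        Q=P[(P[:,2]>a)&(P[:,2]<b)]
        r=cv2.minAreaRect((Q[:,:2]*1000).astype(np.float32));print(a,len(Q),r,np.median(Q,0),Q.min(0),Q.max(0))
    if n=='top0':
        cv2.imwrite('pics/c0.png',np.hstack([cv2.resize(px[180:280,240:320],(400,500),interpolation=2),cv2.resize(px[185:285,365:455],(400,500),interpolation=2)])[...,::-1])
        for v in range(236,272,2): print(v,[ (round(W[v,u,0]*1000),round(W[v,u,1]*1000),round(W[v,u,2]*1000)) for u in (270,274,278,282,286)])
E
```

```text
top0
   [439. 203.]
   172
   (108, [627.0, -314.0], [30.0, 43.0], 64, np.float64(11.6))
   (52, [626.0, -314.0], [12.0, 29.0], 63, np.float64(31.3))
   (172, [627.0, -314.0], [30.0, 43.0], 64, np.float64(13.6))
top0
   [411. 235.]
   161
   (99, [541.0, -237.0], [35.0, 38.0], 0, np.float64(11.7))
   (55, [539.0, -237.0], [30.0, 12.0], 16, np.float64(31.3))
   (161, [541.0, -237.0], [35.0, 38.0], 0, np.float64(13.0))
top0
   [375. 265.]
   260
   (197, [458.0, -141.0], [29.0, 62.0], 50, np.float64(11.2))
   (52, [456.0, -140.0], [12.0, 28.0], 51, np.float64(31.7))
   (256, [458.0, -141.0], [29.0, 62.0], 50, np.float64(12.1))
z hist (array([   0,    7,  127,   56,   23,   51,   18,   21,   17,   24,   30,
        155, 1305,   95,    0,    0]), array([0.015, 0.02 , 0.025, 0.03 , 0.035, 0.04 , 0.045, 0.05 , 0.055,
       0.06 , 0.065, 0.07 , 0.075, 0.08 , 0.085, 0.09 , 0.095]))
0.07 1555 ((543.6119384765625, 114.45204162597656), (100.26516723632812, 118.05876159667969), 86.91397857666016) [0.54922222 0.11252863 0.07736957] [0.48449443 0.06148431 0.07011977] [0.59988403 0.1659028  0.0833
[... 2703 characters left out ...]
46.0], 63, np.float64(12.8))
z hist (array([ 14,   3,  11,  22,  11,  26,  14,  15,  17,  14,  21, 139, 443,
        47,   0,   0]), array([0.015, 0.02 , 0.025, 0.03 , 0.035, 0.04 , 0.045, 0.05 , 0.055,
       0.06 , 0.065, 0.07 , 0.075, 0.08 , 0.085, 0.09 , 0.095]))
0.07 629 ((549.1112670898438, 112.95414733886719), (103.27267456054688, 105.83822631835938), 86.92823028564453) [0.55299616 0.10955022 0.07685896] [0.49695491 0.05860916 0.07057251] [0.59985355 0.16697131 0.08319734]
0.015 116 ((547.5721435546875, 62.89452362060547), (6.368485450744629, 102.03479766845703), 87.01547241210938) [0.55021863 0.06241599 0.03865928] [0.49664749 0.05804605 0.01510443] [0.59858116 0.06862827 0.05453844]
```

View pics/c0.png

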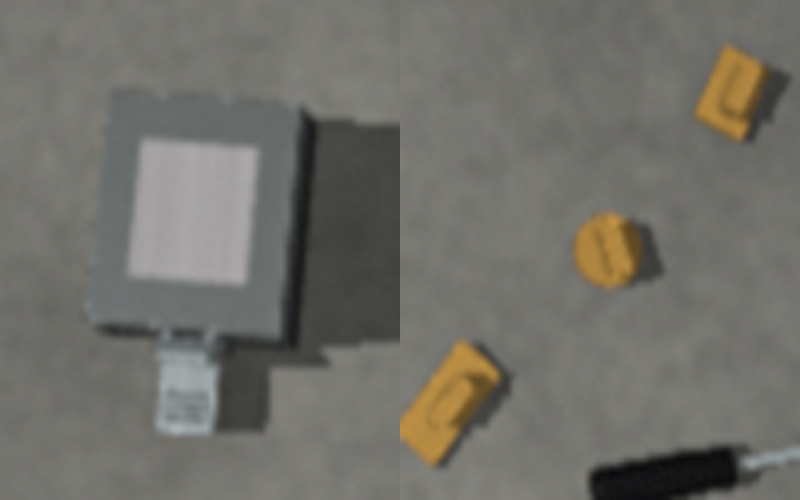

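The crop confirms that the upper-right die (440,204) is the target, with its foot long side at about 64°. The lid was cut off by my x<0.6 limit, so I'll refit the case.

```bash
python3 - <<'E'
from h import *
for n in('top0','scene0'):
    d=np.load(n+'.npz');W=d['W']
    roi=(W[...,0]>.4)&(W[...,0]<.68)&(W[...,1]>0.0)&(W[...,1]<.2)
    Q=W[roi&(W[...,2]>.072)&(W[...,2]<.09)]
    r=cv2.minAreaRect((Q[:,:2]*1000).astype(np.float32));print(n,len(Q),r,np.mean(Q[:,2]))
    if n=='top0':
        P=W[roi&(W[...,2]>.015)&(W[...,2]<.045)&(W[...,0]<.482)&(W[...,1]>.09)&(W[...,1]<.14)]
        print('pad',len(P),cv2.minAreaRect((P[:,:2]*1000).astype(np.float32)),P.mean(0),P[:,2].std())
    I=W[roi&(W[...,2]>.072)&(W[...,1]>.08)&(W[...,1]<.15)]; print(np.percentile(I[:,0],[0,1,99,100]))
    # floor offset
    F=W[(abs(W[...,0]-.5)<.1)&(W[...,1]<-.02)&(W[...,1]>-.08)]; print('floor',F[:,2].mean())
E
```

```text
top0 1828 ((559.5004272460938, 113.55697631835938), (100.08578491210938, 119.89849853515625), 86.51473236083984) 0.07729332107200125
pad 152 ((464.52691650390625, 119.1666488647461), (29.919986724853516, 34.21348571777344), 86.9149398803711) [0.46466933 0.11903556 0.02876324] 0.0020603349411075314
[0.49762162 0.49994077 0.61890557 0.62148516]
floor -0.000707082797388321
scene0 766 ((560.0198364257812, 112.20606231689453), (102.66081237792969, 128.19161987304688), 86.45706939697266) 0.07680705174327628
[0.49695491 0.50016676 0.62300816 0.62493137]
floor -0.21805271837938867
```

Call:
servo_tool:
  plan:
    - [0,0,0,0,0,0,0.171]
    - [0,0,0,0,0,0,0.171]
    - [0,0.024,-0.057,0,0,0,0]
    - [0,0.024,-0.057,0,0,0,0]
    - [0,0.024,-0.057,0,0,0,0]
    - [0,0.024,-0.057,0,0,0,0]
    - [0,0.024,-0.057,0,0,0,0]
    - [0,0.024,-0.057,0,0,0,0]
  force: 10

```text
time_s: 1.1
ee_pos: [0.3182, -0.1928, 0.2055]
eef_rot: [3.141, -0.0, -0.058]
force: [1.3, -1.2, 0.9]
grip_width: 0.0174
grip_force: 0.0
```

Call:
servo_tool:
  plan:
    - [0,0.022,-0.055,0,0,0,0]
    - [0,0.022,-0.055,0,0,0,0]
    - [0,0.022,-0.055,0,0,0,0]
    - [0,0.022,-0.055,0,0,0,0]
    - [0,0.022,-0.055,0,0,0,0]
    - [0,0.01,-0.04,0.03,0,0,0]
    - [0,0,0,0.05,0,0,0]
    - [0,0,0,0,0,0,0]

```text
time_s: 2.1
ee_pos: [0.4538, 0.113, 0.1229]
eef_rot: [3.14, 0.006, -0.056]
force: [0.2, 0.0, 1.4]
grip_width: 0.0007
grip_force: 0.0
```

```bash
cat >> h.py <<'E'
from scipy.spatial.transform import Rotation as R
def case(x,y,z=0,o=(.5595,.1134),a=-.0575):
    return np.array([o[0]+x*np.cos(a)-y*np.sin(a),o[1]+x*np.sin(a)+y*np.cos(a),z])
def shift(t):
    o=ctrl.get_obs();r=R.from_euler('xyz',o['eef_rot']);print('t',o['time_s'],'pos',np.round(o['ee_pos'],4),'rot',np.round(o['eef_rot'],3),'F',np.round(o['force'],2),'w',o['grip_width'])
    print('shift',np.round(r.inv().apply(np.array(t)-o['ee_pos']),4))
E
python3 -c "
from h import *
shift(case(-.100,0,.029))"
```

```text
t 2.1 pos [0.4538 0.113  0.1229] rot [ 3.14   0.006 -0.056] F [0.15 0.01 1.4 ] w 0.000694440697528242
shift [ 0.0061 -0.0066  0.0938]
```

Call:
servo_tool:
  plan:
    - [0,0.006,-0.0065,0.02,0,0,0]
    - [0,0,0,0.03,0,0,0]
    - [0,0,0,0.025,0,0,0]
    - [0,0,0,0.008,0,0,0]
    - [0,0,0,0.001,0,0,0]
    - [0,0,0,0,0,0,0]
    - [0,0,0,0,0,0,0]
    - [0,0,0,0,0,0,0]

```text
time_s: 3.1
ee_pos: [0.4622, 0.1192, 0.0418]
eef_rot: [-3.141, -0.001, -0.057]
force: [0.0, -0.9, 0.7]
grip_width: 0.0005
grip_force: 0.0
```

Call:
servo_tool:
  plan:
    - [0,0,0,0.001,0,0,0]
    - [0,0,0,0.001,0,0,0]
    - [0,0,0,0.001,0,0,0]
    - [0,0,0,0.001,0,0,0]
    - [0,0,0,0.001,0,0,0]
    - [0,0,0,0.001,0,0,0]
    - [0,0,0,0,0,0,0]
    - [0,0,0,0,0,0,0]

```text
time_s: 4.1
ee_pos: [0.462, 0.1191, 0.0355]
eef_rot: [-3.142, -0.0, -0.057]
force: [-0.3, -0.3, -0.2]
grip_width: 0.0004
grip_force: 0.0
```

Call:
servo_tool:
  plan:
    - [0,0,0,0.001,0,0,0]
    - [0,0,0,0.001,0,0,0]
    - [0,0,0,0.001,0,0,0]
    - [0,0,0,0.001,0,0,0]
    - [0,0,0,0.001,0,0,0]
    - [0,0,0,0.0005,0,0,0]
    - [0,0,0,0,0,0,0]
    - [0,0,0,0,0,0,0]

```text
time_s: 5.1
ee_pos: [0.462, 0.1192, 0.03]
eef_rot: [-3.142, -0.0, -0.057]
force: [-0.1, 0.5, 0.4]
grip_width: 0.0005
grip_force: 0.0
```

Call:
servo_tool:
  plan:
    - [0,0,0,0.0005,0,0,0]
    - [0,0,0,0.0005,0,0,0]
    - [0,0,0,0.0005,0,0,0]
    - [0,0,0,0,0,0,0]
    - [0,0,0,0,0,0,0]
    - [0,0,0,0,0,0,0]
    - [0,0,0,0,0,0,0]
    - [0,0,0,0,0,0,0]

```text
time_s: 6.1
ee_pos: [0.462, 0.1192, 0.0286]
eef_rot: [3.142, 0.0, -0.057]
force: [-2.3, 0.0, 5.8]
grip_width: 0.0002
grip_force: 2.6
```

Call:
servo_tool:
  plan:
    - [0,0,0,0.0005,0,0,0]
    - [0,0,0,0.0005,0,0,0]
    - [0,0,0,0,0,0,0]
    - [0,0,0,0,0,0,0]
    - [0,0,0,0,0,0,0]
    - [0,0,0,0,0,0,0]
    - [0,0,0,0,0,0,0]
    - [0,0,0,0,0,0,0]

```text
time_s: 7.1
ee_pos: [0.4619, 0.1192, 0.0276]
eef_rot: [-3.142, 0.0, -0.057]
force: [-3.2, 0.5, 5.4]
grip_width: 0.0005
grip_force: 2.8
```

```bash
python3 -c "
from h import *
for i in range(4):
  W=world(cam('top')); o=ctrl.get_obs(); print(o['ee_pos'][2],o['force'])
Q=W[(W[...,0]>.52)&(W[...,0]<.6)&(W[...,1]>.08)&(W[...,1]<.15)]
print(Q[:,2].mean())"
```

```text
0.027581336725726602 [-3.30338683  0.11943994  6.43114029]
0.02757196782071764 [-3.02354222 -0.24391349  6.3169584 ]
0.02758013988049109 [-2.53880611  0.83619087  5.67728381]
0.027600815336260867 [-2.65738482  0.2012765   5.46616794]
0.07750600998249955
```

Call:
servo_tool:
  plan:
    - [0,0,0,0.0005,0,0,0]
    - [0,0,0,0.0005,0,0,0]
    - [0,0,0,0,0,0,0]
    - [0,0,0,0,0,0,0]
    - [0,0,0,0,0,0,0]
    - [0,0,0,0,0,0,0]
    - [0,0,0,0,0,0,0]
    - [0,0,0,0,0,0,0]

```text
time_s: 8.3
ee_pos: [0.4619, 0.1192, 0.0266]
eef_rot: [3.142, 0.0, -0.057]
force: [-4.0, 0.0, 6.2]
grip_width: 0.0005
grip_force: 3.0
```

```bash
python3 -c "
from h import *
for i in range(4):
  W=world(cam('top')); o=ctrl.get_obs(); print(o['ee_pos'][2],o['force'])
Q=W[(W[...,0]>.52)&(W[...,0]<.6)&(W[...,1]>.08)&(W[...,1]<.15)]
print(Q[:,2].mean())"
```

```text
0.026600220111839906 [-2.77712847  0.06198179  6.76252141]
0.02659196449503914 [-3.16023225 -0.00999568  5.33942156]
0.026605974626522776 [-3.7091185   0.51964676  5.04388328]
0.0265971184424033 [-2.78712786e+00  1.37945941e-04  5.33445119e+00]
0.07753421265431899
```

Call:
servo_tool:
  plan:
    - [0,0,0,0.0005,0,0,0]
    - [0,0,0,0.0005,0,0,0]
    - [0,0,0,0,0,0,0]
    - [0,0,0,0,0,0,0]
    - [0,0,0,0,0,0,0]
    - [0,0,0,0,0,0,0]
    - [0,0,0,0,0,0,0]
    - [0,0,0,0,0,0,0]

```text
time_s: 9.5
ee_pos: [0.4618, 0.1192, 0.0255]
eef_rot: [3.142, 0.0, -0.057]
force: [-3.1, 0.6, 4.9]
grip_width: 0.0002
grip_force: 2.9
```

```bash
python3 -c "
from h import *
for i in range(4):
  W=world(cam('top')); o=ctrl.get_obs(); print(o['ee_pos'][2],o['force'])
Q=W[(W[...,0]>.52)&(W[...,0]<.6)&(W[...,1]>.08)&(W[...,1]<.15)]
print(Q[:,2].mean())"
```

```text
0.02556060273516295 [-2.45643993 -0.04724738  5.54489565]
0.025536488298148533 [-3.43214672  0.20990653  5.81429025]
0.025535329832624954 [-3.80288029  0.37587342  5.48621143]
0.02553300832620256 [-4.11538481  0.05729348  5.08657709]
0.0776803501679789
```

Call:
servo_tool:
  plan:
    - [0,0,0,0.0005,0,0,0]
    - [0,0,0,0.0005,0,0,0]
    - [0,0,0,0,0,0,0]
    - [0,0,0,0,0,0,0]
    - [0,0,0,0,0,0,0]
    - [0,0,0,0,0,0,0]
    - [0,0,0,0,0,0,0]
    - [0,0,0,0,0,0,0]

```text
time_s: 10.7
ee_pos: [0.4619, 0.1191, 0.0244]
eef_rot: [3.142, 0.0, -0.057]
force: [-3.8, 0.4, 4.4]
grip_width: 0.0008
grip_force: 2.3
```

```bash
python3 -c "
from h import *
for i in range(2):
  W=world(cam('top')); o=ctrl.get_obs(); print(o['ee_pos'][2],o['force'])
Q=W[(W[...,0]>.52)&(W[...,0]<.6)&(W[...,1]>.08)&(W[...,1]<.15)]
print(Q[:,2].mean())"
```

```text
0.02441590248596881 [-4.63927207  0.38794452  3.41482281]
0.024404960415519015 [-5.19163546  0.82761931  3.51462099]
0.07834285616197877
```

Call:
servo_tool:
  plan:
    - [0,0,0,0.0005,0,0,0]
    - [0,0,0,0.0003,0,0,0]
    - [0,0,0,0,0,0,0]
    - [0,0,0,0,0,0,0]
    - [0,0,0,0,0,0,0]
    - [0,0,0,0,0,0,0]
    - [0,0,0,0,0,0,0]
    - [0,0,0,0,0,0,0]

```text
time_s: 11.8
ee_pos: [0.4621, 0.1191, 0.0238]
eef_rot: [-3.142, -0.0, -0.057]
force: [-4.3, -0.6, 6.0]
grip_width: 0.0006
grip_force: 3.5
```

```bash
python3 -c "
from h import *
for i in range(2):
  c=cam('top');W=world(c); o=ctrl.get_obs(); print(o['ee_pos'][2],o['force'])
cv2.imwrite('pics/s1.png',cam('scene')['pixels'][100:280,240:480,::-1])
Q=W[(W[...,0]>.52)&(W[...,0]<.6)&(W[...,1]>.08)&(W[...,1]<.15)]
print(Q[:,2].mean(),np.histogram(Q[:,2],[-.01,.02,.035,.05,.07,.08,.09,.1,.15,.2]))"
```

```text
0.023787059992134336 [-4.76844929 -0.12091659  5.95617631]
0.02379511524004347 [-5.43601452 -0.51593968  6.45636656]
0.036237218255887896 (array([  0, 224, 552,   0,   0,   0,   0,   0,   0]), array([-0.01 ,  0.02 ,  0.035,  0.05 ,  0.07 ,  0.08 ,  0.09 ,  0.1  ,
        0.15 ,  0.2  ]))
```

Call:
servo_tool:
  plan:
    - [0,0,0,-0.01,0,0,0]
    - [0,0,0,-0.04,0,0,0]
    - [0,0,0,-0.06,0,0,0]
    - [50,0,0,-0.06,0,0,0]
    - [50,0.018,0.055,0,0,0,0]
    - [50,0.018,0.058,0,0,0,0]
    - [50,0.018,0.058,0,0,0,0]
    - [50,0.018,0.058,0,0,0,0]

```text
time_s: 12.95
ee_pos: [0.5212, -0.1158, 0.1944]
eef_rot: [3.141, -0.001, -0.057]
force: [0.3, 1.2, 0.0]
grip_width: 0.0456
grip_force: 0.0
```

Call:
servo_tool:
  plan:
    - [50,0.03,0.052,0,0,0,0]
    - [50,0.03,0.052,0,0,0,0]
    - [50,0.03,0.052,0,0,0,0]
    - [50,0.03,0.04,0.02,0,0,0]
    - [50,0,0,0.03,0,0,0.134]
    - [50,0,0,0.03,0,0,0.134]
    - [50,0,0,0,0,0,0.134]
    - [50,0,0,0,0,0,0]

```text
time_s: 13.95
ee_pos: [0.6295, -0.3164, 0.1139]
eef_rot: [3.141, -0.001, -0.458]
force: [0.4, 0.4, 0.4]
grip_width: 0.0469
grip_force: 0.0
```

```bash
python3 - <<'E'
from h import *
shift([.6275,-.3145,.02])
c=cam('top');W=world(c);px=c['pixels'];np.savez('top1.npz',W=W,px=px)
roi=(W[...,0]>.49)&(W[...,0]<.612)&(W[...,1]>.055)&(W[...,1]<.172)
Q=W[roi&(W[...,2]>.034)&(W[...,2]<.046)];r=cv2.minAreaRect((Q[:,:2]*1000).astype(np.float32));print('deck',len(Q),r,Q[:,2].mean())
N=roi&(W[...,2]>.02)&(W[...,2]<.0345)
k,l,s,ce=cv2.connectedComponentsWithStats(N.astype(np.uint8))
for i in range(1,k):
  if s[i,4]>20:
    Q=W[l==i];print(s[i],cv2.minAreaRect((Q[:,:2]*1000).astype(np.float32)),Q.mean(0))
print('expect nest',case(-.01,0))
Q=W[(W[...,0]>.58)&(W[...,0]<.7)&(W[...,1]>.0)&(W[...,1]<.2)&(W[...,2]>.1)]
print('lid',Q.min(0),Q.max(0),cv2.minAreaRect((Q[:,:2]*1000).astype(np.float32)))
cv2.imwrite('pics/n1.png',cv2.resize(px[150:280,220:340],(600,600),interpolation=2)[...,::-1])
E
```

```text
t 13.95 pos [ 0.6295 -0.3164  0.1139] rot [ 3.141e+00 -1.000e-03 -4.580e-01] F [0.37 0.39 0.4 ] w 0.04687688962879724
shift [-0.0027 -0.0008  0.0939]
deck 1489 ((555.5322265625, 113.91426086425781), (104.60182189941406, 116.69048309326172), 86.65115356445312) 0.03931568188223812
[273 219  14  19 219] ((549.3322143554688, 115.12882232666016), (32.461849212646484, 47.0693244934082), 86.80155181884766) [0.54954071 0.11522399 0.02902873]
expect nest [0.54951653 0.11397468 0.        ]
lid [0.61015792 0.05847179 0.10042508] [0.64939951 0.16016783 0.17044594] ((630.054443359375, 109.19816589355469), (100.45577239990234, 34.39988327026367), 86.4391860961914)
```

View pics/n1.png

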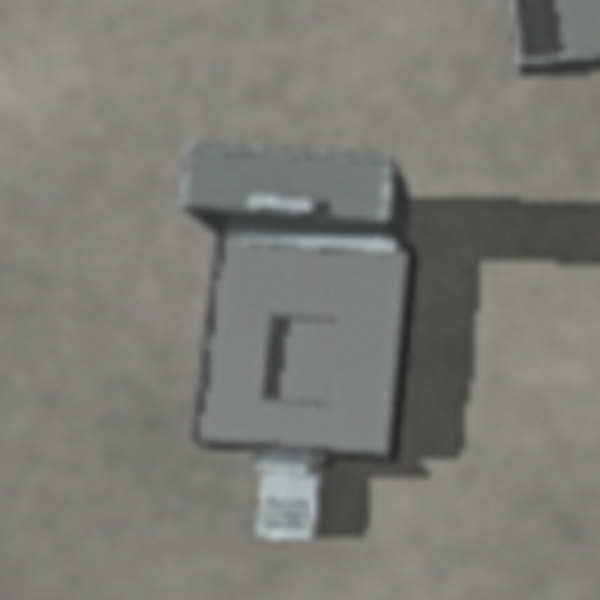

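The crop shows the lid upright and the deck with its nest pocket at about (305,360). Measured, the nest is 47×32.5 mm at (549.4, 115.1), which is consistent. Now the grasp.

Call:
servo_tool:
  plan:
    - [50,-0.0027,-0.0008,0.03,0,0,0]
    - [50,0,0,0.03,0,0,0]
    - [50,0,0,0.025,0,0,0]
    - [50,0,0,0.01,0,0,0]
    - [50,0,0,0.003,0,0,0]
    - [50,0,0,0,0,0,0]
    - [50,0,0,0,0,0,0]
    - [5,0,0,0,0,0,0]
  force: 15

```text
time_s: 15.0
ee_pos: [0.6276, -0.3144, 0.0163]
eef_rot: [3.142, -0.001, -0.459]
force: [-0.3, 0.1, -0.2]
grip_width: 0.0401
grip_force: 0.0
```

Call:
servo_tool:
  plan:
    - [5,0,0,0,0,0,0]
    - [5,0,0,0,0,0,0]
    - [5,0,0,0,0,0,0]
    - [5,0,0,0,0,0,0]
    - [5,0,0,0,0,0,0]
    - [5,0,0,0,0,0,0]
    - [5,0,0,0,0,0,0]
    - [5,0,0,0,0,0,0]

```text
time_s: 16.0
ee_pos: [0.6273, -0.3143, 0.0157]
eef_rot: [3.142, 0.0, -0.459]
force: [-1.2, -0.8, -0.4]
grip_width: 0.0121
grip_force: 15.0
```

Call:
servo_tool:
  plan:
    - [5,0,0,-0.01,0,0,0]
    - [5,0,0,-0.03,0,0,0]
    - [5,0,0,-0.04,0,0,0]
    - [5,0,0,-0.04,0,0,-0.134]
    - [5,0,0,-0.02,0,0,-0.134]
    - [5,0,0,0,0,0,-0.134]
    - [5,-0.0125,-0.053,0,0,0,0]
    - [5,-0.0125,-0.053,0,0,0,0]
  force: 20

```text
time_s: 17.0
ee_pos: [0.6079, -0.2058, 0.156]
eef_rot: [-3.141, -0.0, -0.058]
force: [1.2, 0.5, -1.0]
grip_width: 0.0119
grip_force: 20.0
```

Call:
servo_tool:
  plan:
    - [5,-0.0125,-0.053,0,0,0,0]
    - [5,-0.0125,-0.053,0,0,0,0]
    - [5,-0.0125,-0.053,0,0,0,0]
    - [5,-0.0125,-0.053,0,0,0,0]
    - [5,-0.0125,-0.053,0,0,0,0]
    - [5,-0.0125,-0.053,0,0,0,0]
    - [5,0,0,0,0,0,0]
    - [5,0,0,0,0,0,0]

```text
time_s: 18.0
ee_pos: [0.5519, 0.1146, 0.1561]
eef_rot: [3.142, -0.001, -0.057]
force: [0.6, -0.3, -0.5]
grip_width: 0.0119
grip_force: 20.0
```

```bash
python3 - <<'E'
from h import *
shift([.5494,.1151,.06])
o=ctrl.get_obs();r=R.from_euler('xyz',o['eef_rot']);print(o['grip_force'])
for n in('top','scene'):
    c=cam(n);W=world(c);px=c['pixels']
    hsv=cv2.cvtColor(px,cv2.COLOR_RGB2HSV)
    m=(hsv[...,0]>10)&(hsv[...,0]<28)&(hsv[...,1]>120)&(hsv[...,2]>60)&(np.linalg.norm(W-o['ee_pos'],axis=-1)<.06)
    Q=r.inv().apply(W[m]-o['ee_pos'])*1000 if m.any() else np.zeros((0,3))
    print(n,len(Q))
    if len(Q)>5: print(np.round(Q.min(0),1),np.round(Q.max(0),1),np.round(np.median(Q,0),1)); np.save(n+'_hand.npy',Q)
    print(cv2.minAreaRect(Q[:,:2].astype(np.float32)))
    print(cv2.boundingRect(m.astype(np.uint8)))
    if n=='scene':
        x,y,w,h=cv2.boundingRect(m.astype(np.uint8)); cv2.imwrite('pics/hand.png',cv2.resize(px[max(0,y-40):y+h+60,max(0,x-50):x+w+50],None,fx=4,fy=4,interpolation=2)[:600,:800,::-1])
E
```

```text
t 18.0 pos [0.5519 0.1146 0.1561] rot [ 3.142e+00 -1.000e-03 -5.700e-02] F [ 0.61 -0.27 -0.46] w 0.011886751211732296
shift [-0.0025 -0.0004  0.0961]
19.999747574329376
top 0
((0.0, 0.0), (0.0, 0.0), 0.0)
(0, 0, 0, 0)
scene 101
[-20.1 -14.1 -17.7] [27.8 16.1 15.3] [14.6  4.9  4.5]
((3.8669090270996094, 1.0000267028808594), (47.94664764404297, 30.124996185302734), 0.009006321430206299)
(342, 151, 15, 15)
```

View pics/hand.png

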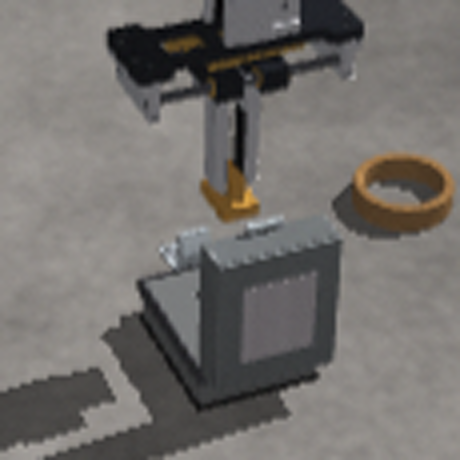

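The picture shows the die hanging level in the fingers over the case, with the open lid behind it. The two views put the die about 0–2 mm toward +x in the hand. I'll offset by about 1 mm and lower by feel.

Call:
servo_tool:
  plan:
    - [5,-0.0034,-0.0004,0.02,0,0,0]
    - [5,0,0,0.03,0,0,0]
    - [5,0,0,0.025,0,0,0]
    - [5,0,0,0.015,0,0,0]
    - [5,0,0,0.005,0,0,0]
    - [5,0,0,0,0,0,0]
    - [5,0,0,0,0,0,0]
    - [5,0,0,0,0,0,0]

```text
time_s: 19.1
ee_pos: [0.5487, 0.1154, 0.0613]
eef_rot: [-3.141, -0.001, -0.057]
force: [-0.1, -0.3, -1.2]
grip_width: 0.0116
grip_force: 20.0
```

Call:
servo_tool:
  plan:
    - [5,0,0,0.001,0,0,0]
    - [5,0,0,0.001,0,0,0]
    - [5,0,0,0.001,0,0,0]
    - [5,0,0,0.001,0,0,0]
    - [5,0,0,0.001,0,0,0]
    - [5,0,0,0.001,0,0,0]
    - [5,0,0,0.001,0,0,0]
    - [5,0,0,0,0,0,0]

```text
time_s: 20.1
ee_pos: [0.5488, 0.1153, 0.055]
eef_rot: [3.142, -0.001, -0.057]
force: [-6.2, -2.5, 14.3]
grip_width: 0.0118
grip_force: 20.0
```

```bash
python3 -c "
from h import *
shift([.5494,.1151,.0457]);print(ctrl.get_obs()['moment'])"
```

```text
t 20.1 pos [0.5488 0.1153 0.055 ] rot [ 3.142e+00 -1.000e-03 -5.700e-02] F [-6.24 -2.52 14.31] w 0.011793847124285377
shift [0.0006 0.0001 0.0094]
[-0.39538264  1.24615577  0.00889986]
```

Call:
servo_tool:
  plan:
    - [5,0,0,-0.002,0,0,0]
    - [5,0,0,-0.001,0,0,0]
    - [5,-0.0015,0.0006,0,0,0,0]
    - [5,0,0,0.001,0,0,0]
    - [5,0,0,0.001,0,0,0]
    - [5,0,0,0.001,0,0,0]
    - [5,0,0,0,0,0,0]
    - [5,0,0,0,0,0,0]

```text
time_s: 21.1
ee_pos: [0.5476, 0.1148, 0.0545]
eef_rot: [-3.141, -0.002, -0.057]
force: [0.9, -0.6, 6.8]
grip_width: 0.0118
grip_force: 20.0
```

```bash
python3 -c "
from h import *
shift([.5494,.1151,.0457]);print(ctrl.get_obs()['moment'])"
```

```text
t 21.1 pos [0.5476 0.1148 0.0545] rot [-3.141e+00 -2.000e-03 -5.700e-02] F [ 0.92 -0.65  6.82] w 0.011761192594125454
shift [ 0.0018 -0.0004  0.0088]
[-0.19661234  0.14135891 -0.04587791]
```

Call:
servo_tool:
  plan:
    - [5,0,0,0.0005,0,0,0]
    - [5,0,0,0.0005,0,0,0]
    - [5,0,0,0,0,0,0]
    - [5,0,0,0,0,0,0]
    - [5,0,0,0,0,0,0]
    - [5,0,0,0,0,0,0]
    - [5,0,0,0,0,0,0]
    - [5,0,0,0,0,0,0]

```text
time_s: 22.1
ee_pos: [0.548, 0.1148, 0.0539]
eef_rot: [-3.141, -0.003, -0.057]
force: [1.3, -1.6, 9.2]
grip_width: 0.0118
grip_force: 20.0
```

```bash
python3 -c "
from h import *
shift([.5494,.1151,.0457]);print(ctrl.get_obs()['moment'])
W=world(cam('scene'));o=ctrl.get_obs();c=cam('scene');px=c['pixels']
cv2.imwrite('pics/h2.png',cv2.resize(px[110:230,290:410],(600,600),interpolation=2)[...,::-1])
c=cam('top');cv2.imwrite('pics/h3.png',cv2.resize(c['pixels'][150:280,220:340],(600,600),interpolation=2)[...,::-1])
"
```

```text
t 22.1 pos [0.548  0.1148 0.0539] rot [-3.141e+00 -3.000e-03 -5.700e-02] F [ 1.32 -1.62  9.24] w 0.0118060140965524
shift [ 0.0013 -0.0004  0.0082]
[-0.33445089 -0.0444741  -0.05039091]
```

Call:
servo_tool:
  plan:
    - [5,0,0,-0.0015,0,0,0]
    - [5,0.0005,0.001,0,0,0,0]
    - [5,0,0,0.001,0,0,0]
    - [5,0,0,0.0005,0,0,0]
    - [5,0,0,0,0,0,0]
    - [5,0,0,0,0,0,0]
    - [5,0,0,0,0,0,0]
    - [5,0,0,0,0,0,0]

```text
time_s: 23.25
ee_pos: [0.5479, 0.1139, 0.0533]
eef_rot: [-3.141, -0.002, -0.057]
force: [1.4, 0.1, 6.9]
grip_width: 0.0116
grip_force: 20.0
```

```bash
python3 -c "
from h import *
shift([.5494,.1151,.0457]);print(ctrl.get_obs()['moment'])
"
```

```text
t 23.25 pos [0.5479 0.1139 0.0533] rot [-3.141e+00 -2.000e-03 -5.700e-02] F [1.43 0.14 6.9 ] w 0.011593701034656784
shift [ 0.0014 -0.0012  0.0076]
[ 0.04107696  0.04093832 -0.01501082]
```

Call:
servo_tool:
  plan:
    - [5,0.0005,0,0.0005,0,0,0]
    - [5,0,0,0.0005,0,0,0]
    - [5,0,0,0.0005,0,0,0]
    - [5,0,0,0,0,0,0]
    - [5,0,0,0,0,0,0]
    - [5,0,0,0,0,0,0]
    - [5,0,0,0,0,0,0]
    - [5,0,0,0,0,0,0]

```text
time_s: 24.25
ee_pos: [0.5487, 0.1139, 0.052]
eef_rot: [-3.141, -0.002, -0.057]
force: [2.1, 0.8, 9.1]
grip_width: 0.0119
grip_force: 20.0
```

```bash
python3 -c "
from h import *
shift([.5494,.1151,.0457]);print(ctrl.get_obs()['moment'])
"
```

```text
t 24.25 pos [0.5487 0.1139 0.052 ] rot [-3.141e+00 -2.000e-03 -5.700e-02] F [2.12 0.8  9.11] w 0.011895527763026157
shift [ 0.0006 -0.0012  0.0063]
[-0.03529524 -0.19361871 -0.06089916]
```

```bash
python3 -c "
from h import *
px=cam('scene')['pixels'][130:220,300:390];p2=cam('top')['pixels'][195:265,245:315]
cv2.imwrite('pics/h4.png',np.hstack([cv2.resize(px,(400,400),interpolation=2),cv2.resize(p2,(400,400),interpolation=2)])[...,::-1])
"
```

```text
(no output)
```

View pics/h4.png

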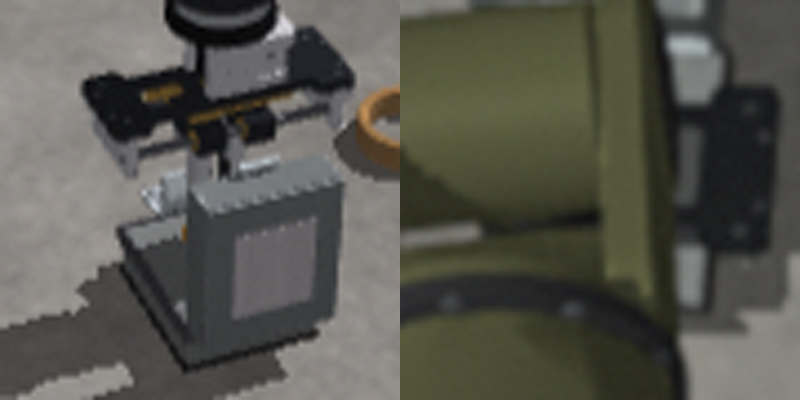

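The lid and arm hide the die at (185,235) in both views, so I'll lift a little and check the grasp.

Call:
servo_tool:
  plan:
    - [5,0,0,-0.005,0,0,0]
    - [5,0,0,-0.02,0,0,0]
    - [5,0,0,-0.03,0,0,0]
    - [5,0,0,-0.03,0,0,0]
    - [5,0,0,-0.02,0,0,0]
    - [5,0,0,0,0,0,0]
    - [5,0,0,0,0,0,0]
    - [5,0,0,0,0,0,0]

```text
time_s: 25.35
ee_pos: [0.5473, 0.1138, 0.155]
eef_rot: [3.141, 0.002, -0.057]
force: [-0.1, -0.2, -1.2]
grip_width: 0.012
grip_force: 20.0
```

```bash
python3 - <<'E'
from h import *
shift([.5494,.1151,.06])
A=np.load('scene_hand.npy')
o=ctrl.get_obs();r=R.from_euler('xyz',o['eef_rot'])
c=cam('scene');W=world(c);px=c['pixels'];hsv=cv2.cvtColor(px,cv2.COLOR_RGB2HSV)
m=(hsv[...,0]>10)&(hsv[...,0]<28)&(hsv[...,1]>120)&(hsv[...,2]>60)&(np.linalg.norm(W-o['ee_pos'],axis=-1)<.06)
B=r.inv().apply(W[m]-o['ee_pos'])*1000
for Q in(A,B):
    print(len(Q),np.round(Q.min(0),1),np.round(Q.max(0),1),np.round(Q.mean(0),1))
    # foot top face, y on camera side
    q=Q[(np.abs(Q[:,1])>8)&(Q[:,2]<8)]
    print(' top face',len(q),np.round(np.polyfit(q[:,0],q[:,2],1),3) if len(q)>4 else '')
    for x0 in range(-24,32,6):
        q=Q[(Q[:,0]>=x0)&(Q[:,0]<x0+6)]
        if len(q):print(x0,len(q),np.round(np.sort(q[:,2]),0).astype(int).tolist())
x,y,w,h=cv2.boundingRect(m.astype(np.uint8));cv2.imwrite('pics/hand2.png',cv2.resize(px[y-12:y+h+10,x-18:x+w+18],None,fx=12,fy=12,interpolation=cv2.INTER_NEAREST)[:600,:800,::-1])
E
```

```text
t 25.35 pos [0.5473 0.1138 0.155 ] rot [ 3.141e+00  2.000e-03 -5.700e-02] F [-0.14 -0.17 -1.21] w 0.011991475006724307
shift [ 0.0022 -0.0015  0.095 ]
101 [-20.1 -14.1 -17.7] [27.8 16.1 15.3] [11.7  3.4  0.9]
 top face 31 [0.074 4.521]
-24 1 [9]
-18 2 [3, 6]
-12 5 [-16, 5, 7, 10, 15]
-6 8 [-16, -15, -11, -11, 4, 5, 7, 10]
0 8 [-18, -15, -14, -14, 5, 5, 7, 12]
6 16 [-16, -16, -14, -12, -12, -9, 2, 2, 5, 6, 6, 6, 6, 7, 9, 10]
12 30 [-18, -17, -15, -13, -12, -10, -10, -9, -8, -7, -6, -4, -3, -3, -1, 0, 0, 3, 4, 4, 4, 4, 5, 6, 6, 7, 7, 8, 8, 13]
18 26 [-7, -6, -3, 1, 3, 4, 4, 4, 5, 5, 7, 7, 7, 7, 8, 8, 8, 8, 9, 10, 10, 11, 11, 11, 13, 14]
24 5 [3, 6, 7, 8, 9]
98 [-18.1 -16.3 -18.4] [23.4 17.2 17. ] [9.9 3.  1.1]
 top face 28 [0.056 4.546]
-24 1 [1]
-18 4 [-14, 1, 4, 8]
-12 4 [-14, 2, 7, 7]
-6 9 [-18, -17, -16, -13, -12, 3, 6, 8, 12]
0 10 [-17, -14, -14, -14, 3, 5, 7, 7, 8, 9]
6 17 [-14, -14, -13, -12, -8, -8, 0, 1, 4, 4, 4, 5, 5, 7, 7, 8, 11]
12 30 [-16, -14, -14, -11, -8, -7, -7, -6, -5, -3, 0, 1, 1, 1, 2, 2, 5, 5, 5, 6, 6, 7, 7, 8, 9, 9, 9, 10, 11, 17]
18 23 [-18, -6, 3, 4, 5, 5, 6, 7, 7, 7, 8, 9, 9, 9, 9, 10, 10, 10, 12, 12, 13, 13, 14]
```

View pics/hand2.png

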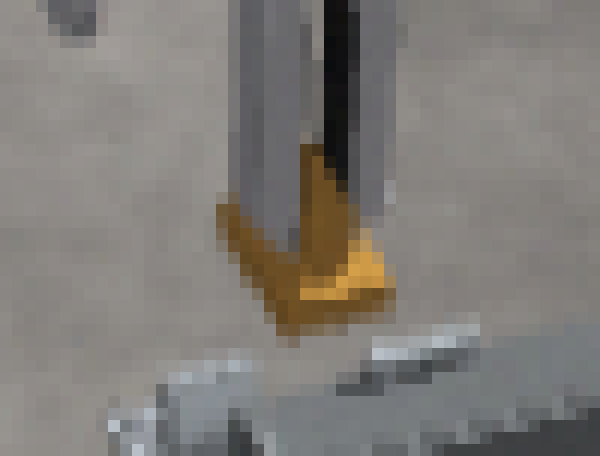

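The die is still level in the fingers, foot at (240..390, 200..330). It slid about 2 mm toward -x in the hand. I'll retry with the correction toward +x.

Call:
servo_tool:
  plan:
    - [5,0.0022,-0.0005,0.02,0,0,0]
    - [5,0,0,0.03,0,0,0]
    - [5,0,0,0.025,0,0,0]
    - [5,0,0,0.015,0,0,0]
    - [5,0,0,0.005,0,0,0]
    - [5,0,0,0.001,0,0,0]
    - [5,0,0,0,0,0,0]
    - [5,0,0,0,0,0,0]

```text
time_s: 26.4
ee_pos: [0.5503, 0.1143, 0.0608]
eef_rot: [-3.141, -0.001, -0.057]
force: [0.6, 0.4, -0.9]
grip_width: 0.0117
grip_force: 20.0
```

Call:
servo_tool:
  plan:
    - [5,0,0,0.001,0,0,0]
    - [5,0,0,0.001,0,0,0]
    - [5,0,0,0.001,0,0,0]
    - [5,0,0,0.001,0,0,0]
    - [5,0,0,0.001,0,0,0]
    - [5,0,0,0,0,0,0]
    - [5,0,0,0,0,0,0]
    - [5,0,0,0,0,0,0]

```text
time_s: 27.4
ee_pos: [0.55, 0.1142, 0.0552]
eef_rot: [-3.142, -0.0, -0.057]
force: [-0.3, 0.4, -0.8]
grip_width: 0.0116
grip_force: 20.0
```

Call:
servo_tool:
  plan:
    - [5,0,0,0.001,0,0,0]
    - [5,0,0,0.001,0,0,0]
    - [5,0,0,0.001,0,0,0]
    - [5,0,0,0,0,0,0]
    - [5,0,0,0,0,0,0]
    - [5,0,0,0,0,0,0]
    - [5,0,0,0,0,0,0]
    - [5,0,0,0,0,0,0]

```text
time_s: 28.4
ee_pos: [0.55, 0.1142, 0.0522]
eef_rot: [-3.142, -0.0, -0.057]
force: [-0.6, -0.4, 0.0]
grip_width: 0.0117
grip_force: 20.0
```

Free and inside the mouth. I'll keep going down.

Call:
servo_tool:
  plan:
    - [5,0,0,0.001,0,0,0]
    - [5,0,0,0.001,0,0,0]
    - [5,0,0,0.001,0,0,0]
    - [5,0,0,0.001,0,0,0]
    - [5,0,0,0,0,0,0]
    - [5,0,0,0,0,0,0]
    - [5,0,0,0,0,0,0]
    - [5,0,0,0,0,0,0]

```text
time_s: 29.4
ee_pos: [0.5514, 0.1142, 0.0494]
eef_rot: [-3.141, -0.004, -0.057]
force: [2.9, -0.8, 7.3]
grip_width: 0.0119
grip_force: 20.0
```

Call:
servo_tool:
  plan:
    - [5,0,0,0.001,0,0,0]
    - [5,0,0,0.0005,0,0,0]
    - [5,0,0,0,0,0,0]
    - [5,0,0,0,0,0,0]
    - [5,0,0,0,0,0,0]
    - [5,0,0,0,0,0,0]
    - [5,0,0,0,0,0,0]
    - [5,0,0,0,0,0,0]

```text
time_s: 30.4
ee_pos: [0.5517, 0.1142, 0.0487]
eef_rot: [-3.141, -0.005, -0.057]
force: [0.7, -1.8, 15.6]
grip_width: 0.0119
grip_force: 20.0
```

Call:
servo_tool:
  plan:
    - [5,0,0,-0.001,0,0,0]
    - [5,0,0,-0.001,0,0,0]
    - [5,0,0,0,0,0,0]
    - [25,0,0,0,0,0,0]
    - [25,0,0,0,0,0,0]
    - [25,0,0,0,0,0,0]
    - [25,0,0,0,0,0,0]
    - [25,0,0,0,0,0,0]
  force: 5

```text
time_s: 31.4
ee_pos: [0.5499, 0.1142, 0.0486]
eef_rot: [3.142, 0.0, -0.057]
force: [0.8, -0.4, 2.3]
grip_width: 0.0234
grip_force: 1.3
```

```bash
python3 -c "
from h import *
shift([.5494,.1151,.0457])"
```

```text
t 31.4 pos [0.5499 0.1142 0.0486] rot [ 3.142  0.    -0.057] F [ 0.8  -0.36  2.3 ] w 0.023367585399384157
shift [-0.0006 -0.0009  0.0029]
```

Call:
servo_tool:
  plan:
    - [25,0,0,-0.003,0,0,0]
    - [25,0,0,-0.02,0,0,0]
    - [25,0,0,-0.05,0,0,0]
    - [25,0,0.03,-0.05,0,0,0]
    - [25,0,0.06,0,0,0,0]
    - [25,0,0.06,0,0,0,0]
    - [25,0,0.04,0,0,0,0]
    - [25,0,0,0,0,0,0]

```text
time_s: 32.4
ee_pos: [0.5387, -0.0776, 0.1715]
eef_rot: [3.142, 0.001, -0.061]
force: [-0.4, 0.8, 0.2]
grip_width: 0.0235
grip_force: 0.0
```

```bash
cat > look.py <<'E'
from h import *
shift([.5494,.1151,.08])
c=cam('top');W=world(c);px=c['pixels'];hsv=cv2.cvtColor(px,cv2.COLOR_RGB2HSV)
m=(hsv[...,0]>10)&(hsv[...,0]<28)&(hsv[...,1]>120)&(hsv[...,2]>60)&(abs(W[...,0]-.55)<.06)&(abs(W[...,1]-.115)<.06)
P=W[m]-[.5494,.1151,0];P=R.from_euler('z',.0565).apply(P)*1000
print(len(P))
for a,b in((25,53),(53,80)):
    Q=P[(P[:,2]>a)&(P[:,2]<b)]
    if len(Q)>5: print(len(Q),cv2.minAreaRect(Q[:,:2].astype(np.float32)),Q.mean(0),'plane',np.round(np.linalg.lstsq(np.c_[Q[:,:2],np.ones(len(Q))],Q[:,2],rcond=None)[0],3))
E
python3 look.py
```

```text
t 32.4 pos [ 0.5387 -0.0776  0.1715] rot [ 3.142e+00  1.000e-03 -6.100e-02] F [-0.39  0.78  0.2 ] w 0.023489576963720803
shift [-0.0009 -0.193   0.0915]
181
115 ((-1.742349624633789, -0.2707052230834961), (42.33176803588867, 29.209714889526367), 0.9883921146392822) [-4.62268927 -1.88729805 46.55453013] plane [-2.3700e-01  1.0000e-02  4.5477e+01]
66 ((1.1165437698364258, -0.11369514465332031), (33.56807327270508, 11.993850708007812), 0.7972327470779419) [ 0.96052508 -0.57575416 64.22025594] plane [-4.5000e-02  1.4300e-01  6.4345e+01]
```

The die sits in the nest but tilted by 0.23 rad: the front end is on the rim and the rear end is on the floor. I'll regrip it, lift, level it by turning the tool, and place it again.

Call:
servo_tool:
  plan:
    - [30,0,-0.04,0,0,0,0]
    - [30,0,-0.06,0,0,0,0]
    - [30,-0.0022,-0.06,0,0,0,0]
    - [30,0,-0.03,0.03,0,0,0]
    - [30,0,0,0.05,0,0,0]
    - [30,0,0,0.03,0,0,0]
    - [30,0,0,0.01,0,0,0]
    - [30,0,0,0.0005,0,0,0]
  force: 40

```text
time_s: 33.45
ee_pos: [0.5478, 0.115, 0.0515]
eef_rot: [-3.142, 0.0, -0.056]
force: [-0.7, -0.6, 0.5]
grip_width: 0.0281
grip_force: 0.0
```

Call:
servo_tool:
  plan:
    - [30,0,0,0,0,0,0]
    - [5,0,0,0,0,0,0]
    - [5,0,0,0,0,0,0]
    - [5,0,0,0,0,0,0]
    - [5,0,0,0,0,0,0]
    - [5,0,0,-0.005,0,0,0]
    - [5,0,0,-0.01,0,0,0]
    - [5,0,0,-0.01,0,0,0]

```text
time_s: 34.45
ee_pos: [0.5478, 0.1143, 0.0769]
eef_rot: [-3.142, -0.0, -0.057]
force: [-0.3, 0.3, -1.2]
grip_width: 0.0113
grip_force: 40.0
```

Call:
servo_tool:
  plan:
    - [5,0,0,-0.03,0,0,0]
    - [5,0,0,-0.03,0,0,0]
    - [5,0,0,-0.02,0,0,0]
    - [5,0,0,0,0,0.117,0]
    - [5,0,0,0,0,0.117,0]
    - [5,0,0,0,0,0,0]
    - [5,0,0,0,0,0,0]
    - [5,0,0,0,0,0,0]

```text
time_s: 35.45
ee_pos: [0.5482, 0.1142, 0.1562]
eef_rot: [-3.142, -0.233, -0.058]
force: [-0.0, -0.2, -1.0]
grip_width: 0.0115
grip_force: 40.0
```

```bash
cat > hand.py <<'E'
from h import *
shift([.5494,.1142,.06])
o=ctrl.get_obs();W0=o['ee_pos']
c=cam('scene');W=world(c);px=c['pixels'];hsv=cv2.cvtColor(px,cv2.COLOR_RGB2HSV)
m=(hsv[...,0]>10)&(hsv[...,0]<28)&(hsv[...,1]>120)&(hsv[...,2]>60)&(np.linalg.norm(W-W0,axis=-1)<.06)
B=R.from_euler('z',.0565).apply(W[m]-W0)*1000   # case axes about TCP
print(len(B),np.round(B.min(0),1),np.round(B.max(0),1),np.round(B.mean(0),1))
print('rect',cv2.minAreaRect(B[:,:2].astype(np.float32)))
q=B[(B[:,1]<-7)&(B[:,2]<0)&(B[:,1]>-14)]
print('low pts',len(q),np.polyfit(q[:,0],q[:,2],1))
x,y,w,h=cv2.boundingRect(m.astype(np.uint8));cv2.imwrite('pics/hand3.png',cv2.resize(px[y-12:y+h+10,x-18:x+w+18],None,fx=12,fy=12,interpolation=cv2.INTER_NEAREST)[:600,:800,::-1])
E
python3 hand.py
```

```text
t 35.45 pos [0.5482 0.1142 0.1562] rot [-3.142 -0.233 -0.058] F [-0.04 -0.17 -1.03] w 0.011483206877683491
shift [-0.0211 -0.      0.0939]
113 [-17.4 -16.4 -18. ] [29.7 16.  18.9] [11.4 -3.  -1.6]
rect ((6.446992874145508, -0.10251045227050781), (32.1650276184082, 46.88096237182617), 87.8486557006836)
low pts 25 [ 4.92438117e-03 -7.60330988e+00]
```

View pics/hand3.png

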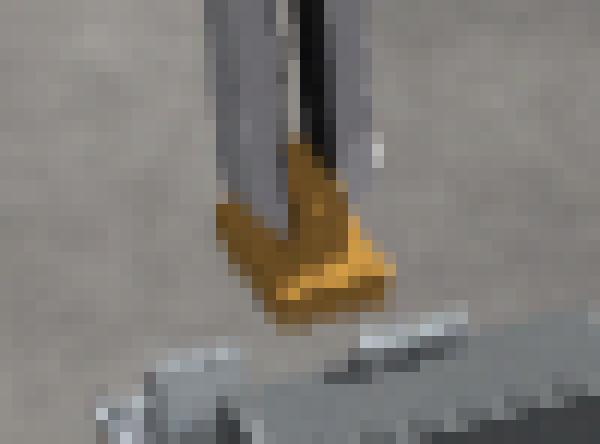

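```bash
cat >> hand.py <<'E'
A=np.load('scene_hand.npy')*[1,-1,-1]
def feat(Q,n):
    for nm,s in(('a',(Q[:,1]<-7)&(Q[:,2]<0)&(Q[:,1]>-14)),('b',(abs(Q[:,1])>8)&(Q[:,2]>-8)&(Q[:,2]<2)),('c',(Q[:,2]<2))):
        q=Q[s]; 
        X=np.c_[q[:,:2],np.ones(len(q))]; k=np.linalg.lstsq(X,q[:,2],rcond=None)[0]
        print(n,nm,len(q),np.round(k,3))
    # brightest-face: -y side lower boundary
    print(n,'lowest by x',[(x0,round(float(np.sort(Q[(Q[:,0]>=x0)&(Q[:,0]<x0+8)][:,2])[:2].mean()),1)) for x0 in(-20,-12,-4,4,12,20) if ((Q[:,0]>=x0)&(Q[:,0]<x0+8)).sum()>1])
feat(A,'A');feat(B,'B')
E
python3 hand.py
```

```text
t 35.5 pos [0.5482 0.1142 0.1561] rot [ 3.142 -0.233 -0.057] F [-0.18 -0.42 -0.54] w 0.011773964009861606
shift [-0.021  -0.0001  0.0938]
113 [-19.7 -15.3 -16.5] [31.8 14.6 18.6] [11.7 -3.1 -1.2]
rect ((6.096244812011719, -0.26823997497558594), (29.716360092163086, 51.43716812133789), 89.31536865234375)
low pts 29 [ 2.15595528e-03 -8.33820694e+00]
A a 22 [-0.031  0.59   0.742]
A b 30 [-0.008 -0.05  -5.831]
A c 69 [-6.000e-03  2.400e-02 -6.381e+00]
A lowest by x [(-20, -4.9), (-12, -12.7), (-4, -6.0), (4, -10.8), (12, -13.0), (20, -12.7)]
B a 29 [-0.028  0.7   -0.274]
B b 29 [ 6.100e-02 -5.000e-03 -5.945e+00]
B c 77 [ 0.019  0.08  -6.804]
B lowest by x [(-20, -10.5), (-12, -13.9), (-4, -12.1), (4, -9.5), (12, -12.0), (20, -13.7)]
```

Call:
servo_tool:
  plan:
    - [5,0,0,0,0,-0.03,0]
    - [5,-0.0076,0,0.0291,0,0,0]
    - [5,-0.006,0,0.0294,0,0,0]
    - [5,-0.005,0,0.0245,0,0,0]
    - [5,-0.002,0,0.0098,0,0,0]
    - [5,0,0,0,0,0,0]
    - [5,0,0,0,0,0,0]
    - [5,0,0,0,0,0,0]

```text
time_s: 36.55
ee_pos: [0.5469, 0.1145, 0.062]
eef_rot: [-3.141, -0.205, -0.057]
force: [0.3, 0.4, -1.0]
grip_width: 0.0114
grip_force: 40.0
```

Call:
servo_tool:
  plan:
    - [5,-0.0002,0,0.001,0,0,0]
    - [5,-0.0002,0,0.001,0,0,0]
    - [5,-0.0002,0,0.001,0,0,0]
    - [5,-0.0002,0,0.001,0,0,0]
    - [5,0,0,0,0,0,0]
    - [5,0,0,0,0,0,0]
    - [5,0,0,0,0,0,0]
    - [5,0,0,0,0,0,0]

```text
time_s: 37.55
ee_pos: [0.5465, 0.1144, 0.057]
eef_rot: [-3.142, -0.204, -0.057]
force: [-0.2, 0.2, -1.0]
grip_width: 0.0116
grip_force: 40.0
```

Call:
servo_tool:
  plan:
    - [5,-0.0002,0,0.001,0,0,0]
    - [5,-0.0002,0,0.001,0,0,0]
    - [5,0,0,0,0,0,0]
    - [5,0,0,0,0,0,0]
    - [5,0,0,0,0,0,0]
    - [5,0,0,0,0,0,0]
    - [5,0,0,0,0,0,0]
    - [5,0,0,0,0,0,0]

```text
time_s: 38.55
ee_pos: [0.5468, 0.1144, 0.0555]
eef_rot: [-3.141, -0.205, -0.057]
force: [-2.0, -0.9, 5.5]
grip_width: 0.0118
grip_force: 40.0
```

Call:
servo_tool:
  plan:
    - [5,0.0003,0,-0.0015,0,0,0]
    - [5,-0.001,0.0005,-0.0002,0,0,0]
    - [5,0,0,0,0,0,0]
    - [5,-0.0002,0,0.001,0,0,0]
    - [5,-0.0002,0,0.001,0,0,0]
    - [5,0,0,0,0,0,0]
    - [5,0,0,0,0,0,0]
    - [5,0,0,0,0,0,0]

```text
time_s: 39.55
ee_pos: [0.5459, 0.114, 0.0554]
eef_rot: [-3.141, -0.205, -0.057]
force: [-4.4, -0.4, 11.5]
grip_width: 0.0116
grip_force: 40.0
```

```bash
python3 -c "
from h import *
shift([.5494,.1142,.0457]);o=ctrl.get_obs();F=o['force'];M=o['moment'];print(M)
for L in(.15,.165,.18):
  # sensor at L behind TCP; tool tilted
  z=R.from_euler('xyz',o['eef_rot']).as_matrix()[:,2]
  Mt=M-np.cross(z*(L+.016),F); print(L,'dx',-Mt[1]/F[2],'dy',Mt[0]/F[2])
"
```

```text
t 39.55 pos [0.5459 0.114  0.0554] rot [-3.141 -0.205 -0.057] F [-4.39 -0.43 11.52] w 0.011641976959728895
shift [ 0.0014 -0.0004  0.0102]
[-0.21971379  0.74846974 -0.00663467]
0.15 dx -0.03677662346500945 dy -0.01109114335387577
0.165 dx -0.03423100219385116 dy -0.010370562017665426
0.18 dx -0.03168538092269286 dy -0.009649980681455082
```

The moment says contact is at the front (-x) end, so I'll move toward +x.

Call:
servo_tool:
  plan:
    - [5,0.0004,0,-0.002,0,0,0]
    - [5,0.0027,0,0.0006,0,0,0]
    - [5,0,0,0,0,0,0]
    - [5,-0.0002,0,0.001,0,0,0]
    - [5,-0.0002,0,0.001,0,0,0]
    - [5,0,0,0,0,0,0]
    - [5,0,0,0,0,0,0]
    - [5,0,0,0,0,0,0]

```text
time_s: 40.55
ee_pos: [0.5482, 0.1138, 0.0545]
eef_rot: [-3.142, -0.204, -0.057]
force: [-0.1, 0.3, -0.3]
grip_width: 0.0117
grip_force: 40.0
```

```bash
cat > mom.py <<'E'
from h import *
shift([.5494,.1142,.0457]);o=ctrl.get_obs();F=o['force'];M=o['moment'];print(M)
z=R.from_euler('xyz',o['eef_rot']).as_matrix()[:,2];Mt=M-np.cross(z*.176,F);print('dx',-Mt[1]/F[2],'dy',Mt[0]/F[2])
E
python3 mom.py
```

```text
t 40.55 pos [0.5482 0.1138 0.0545] rot [-3.142 -0.204 -0.057] F [-0.06  0.35 -0.27] w 0.011692492479825744
shift [-0.0006 -0.0005  0.0088]
[ 0.02015247  0.09095041 -0.00745991]
dx 0.25829975530770505 dy 0.14780338862195685
```

Call:
servo_tool:
  plan:
    - [5,0.0003,0,0.001,0,0,0]
    - [5,-0.0002,0,0.001,0,0,0]
    - [5,-0.0002,0,0.001,0,0,0]
    - [5,0,0,0,0,0,0]
    - [5,0,0,0,0,0,0]
    - [5,0,0,0,0,0,0]
    - [5,0,0,0,0,0,0]
    - [5,0,0,0,0,0,0]

```text
time_s: 41.55
ee_pos: [0.5487, 0.1138, 0.0515]
eef_rot: [-3.142, -0.204, -0.057]
force: [0.1, -0.9, -1.0]
grip_width: 0.0112
grip_force: 40.0
```

```bash
python3 mom.py
```

```text
t 41.55 pos [0.5487 0.1138 0.0515] rot [-3.142 -0.204 -0.057] F [ 0.08 -0.9  -0.97] w 0.011188572997400295
shift [-0.0005 -0.0005  0.0058]
[0.02207048 0.13609808 0.00231848]
dx 0.11915077086719397 dy -0.17996400118381006
```

Call:
servo_tool:
  plan:
    - [5,-0.0002,0,0.001,0,0,0]
    - [5,-0.0002,0,0.001,0,0,0]
    - [5,-0.0002,0,0.001,0,0,0]
    - [5,-0.0002,0,0.001,0,0,0]
    - [5,0,0,0,0,0,0]
    - [5,0,0,0,0,0,0]
    - [5,0,0,0,0,0,0]
    - [5,0,0,0,0,0,0]

```text
time_s: 42.55
ee_pos: [0.5488, 0.1138, 0.0475]
eef_rot: [-3.142, -0.204, -0.057]
force: [-2.2, 0.1, 3.8]
grip_width: 0.0116
grip_force: 40.0
```

```bash
python3 mom.py
```

```text
t 42.55 pos [0.5488 0.1138 0.0475] rot [-3.142 -0.204 -0.057] F [-2.21  0.06  3.82] w 0.01164376110566224
shift [ 0.0002 -0.0004  0.0019]
[ 3.12504377e-02  4.22813854e-01 -5.39003642e-05]
dx -0.04674615341665251 dy 0.0074592497413210985
```

Call:
servo_tool:
  plan:
    - [30,0,0,0,0,0,0]
    - [30,0,0,0,0,0,0]
    - [30,0,0,0,0,0,0]
    - [30,0,0,0,0,0,0]
    - [30,0,0,-0.02,0,0,0]
    - [30,0,0,-0.04,0,0,0]
    - [30,0,0,-0.05,0,0,0]
    - [30,0,0.05,0,0,-0.1,0]
  force: 10

```text
time_s: 43.55
ee_pos: [0.5241, 0.0669, 0.159]
eef_rot: [-3.14, -0.109, -0.053]
force: [-0.1, -0.6, -0.8]
grip_width: 0.0283
grip_force: 0.0
```

Call:
servo_tool:
  plan:
    - [0,0,0.05,0,0,-0.104,0]
    - [0,0,0.06,0,0,0,0]
    - [0,0,0.03,0,0,0,0]
    - [0,0,0,0,0,0,0]
    - [0,0,0,0,0,0,0]
    - [0,0,0,0,0,0,0]
    - [0,0,0,0,0,0,0]
    - [0,0,0,0,0,0,0]

```text
time_s: 44.55
ee_pos: [0.5157, -0.0742, 0.1551]
eef_rot: [-3.142, -0.0, -0.057]
force: [-0.5, 0.2, -0.2]
grip_width: 0.0007
grip_force: 0.0
```

```bash
python3 look.py
```

```text
t 44.55 pos [ 0.5157 -0.0742  0.1551] rot [-3.142 -0.    -0.057] F [-0.51  0.18 -0.22] w 0.0006874846020612207
shift [ 0.023  -0.191   0.0751]
186
129 ((2.1849594116210938, -0.7443943023681641), (43.8494987487793, 29.167978286743164), 3.9461278915405273) [ 0.4696568  -1.85454874 40.77040964] plane [-3.6000e-02 -1.3000e-02  4.0763e+01]
57 ((-0.10224151611328125, -0.3712601661682129), (12.009223937988281, 30.15003204345703), 89.73583984375) [-0.57903646 -0.79567322 60.29026408] plane [-6.0000e-03  9.0000e-02  6.0358e+01]
```

The die is seated: foot top at 40.8 mm, level. Next I go behind the open lid to push it shut.

Call:
servo_tool:
  plan:
    - [0,0,0,-0.05,0,0,0]
    - [0,0.0364,-0.0475,0,0,0,0]
    - [0,0.0364,-0.0475,0,0,0,0]
    - [0,0.0364,-0.0475,0,0,0,0]
    - [0,0.0364,-0.0475,0,0,0,0]
    - [0,0,0,0,0,0,0]
    - [0,0,0,0.03,0,0,0]
    - [0,0,0,0.035,0,0,0]

```text
time_s: 45.6
ee_pos: [0.6717, 0.1061, 0.14]
eef_rot: [-3.142, -0.001, -0.058]
force: [-0.8, -0.8, -0.8]
grip_width: 0.0005
grip_force: 0.0
```

Call:
servo_tool:
  plan:
    - [0,0,0,0,0,0,0]
    - [0,-0.003,0,0,0,0,0]
    - [0,-0.003,0,0,0,0,0]
    - [0,-0.003,0,0,0,0,0]
    - [0,-0.003,0,0,0,0,0]
    - [0,-0.003,0,0,0,0,0]
    - [0,-0.003,0,0,0,0,0]
    - [0,-0.003,0,0,0,0,0]

```text
time_s: 46.6
ee_pos: [0.6509, 0.1079, 0.1404]
eef_rot: [-3.141, -0.001, -0.057]
force: [2.2, -0.4, 2.1]
grip_width: 0.0006
grip_force: 1.1
```

Call:
servo_tool:
  plan:
    - [0,-0.009,0,-0.0015,0,0,0]
    - [0,-0.009,0,-0.0015,0,0,0]
    - [0,-0.009,0,-0.001,0,0,0]
    - [0,-0.01,0,0.001,0,0,0]
    - [0,-0.01,0,0.002,0,0,0]
    - [0,-0.01,0,0.003,0,0,0]
    - [0,-0.009,0,0.003,0,0,0]
    - [0,0,0,0,0,0,0]

```text
time_s: 47.6
ee_pos: [0.5844, 0.1118, 0.135]
eef_rot: [3.142, 0.001, -0.057]
force: [1.4, 0.5, 3.7]
grip_width: 0.0002
grip_force: 1.7
```

Call:
servo_tool:
  plan:
    - [0,-0.008,0,0.0045,0,0,0]
    - [0,-0.008,0,0.0055,0,0,0]
    - [0,-0.008,0,0.006,0,0,0]
    - [0,-0.008,0,0.007,0,0,0]
    - [0,-0.005,0,0.005,0,0,0]
    - [0,-0.003,0,0.003,0,0,0]
    - [0,0,0,0,0,0,0]
    - [0,0,0,0,0,0,0]

```text
time_s: 48.6
ee_pos: [0.5453, 0.1139, 0.1043]
eef_rot: [-3.142, -0.0, -0.057]
force: [2.7, 0.0, 3.8]
grip_width: 0.0006
grip_force: 1.6
```

Call:
servo_tool:
  plan:
    - [0,-0.003,0,0.003,0,0,0]
    - [0,-0.003,0,0.003,0,0,0]
    - [0,-0.002,0,0.002,0,0,0]
    - [0,-0.002,0,0.002,0,0,0]
    - [0,-0.001,0,0.002,0,0,0]
    - [0,-0.001,0,0.002,0,0,0]
    - [0,0,0,0,0,0,0]
    - [0,0,0,0,0,0,0]

```text
time_s: 49.6
ee_pos: [0.533, 0.1147, 0.0901]
eef_rot: [3.142, 0.0, -0.057]
force: [1.1, -0.6, 4.7]
grip_width: 0.0003
grip_force: 2.1
```

Call:
servo_tool:
  plan:
    - [0,-0.001,0,0.001,0,0,0]
    - [0,-0.001,0,0.001,0,0,0]
    - [0,0,0,0.001,0,0,0]
    - [0,0,0,0.001,0,0,0]
    - [0,0,0,0,0,0,0]
    - [0,0,0,0,0,0,0]
    - [0,0,0,0,0,0,0]
    - [0,0,0,0,0,0,0]

```text
time_s: 50.6
ee_pos: [0.5311, 0.1148, 0.0866]
eef_rot: [-3.141, -0.0, -0.057]
force: [-1.4, -0.8, 9.1]
grip_width: 0.0003
grip_force: 4.4
```

Call:
servo_tool:
  plan:
    - [0,0,0,0.001,0,0,0]
    - [0,0,0,0.001,0,0,0]
    - [0,0,0,0.001,0,0,0]
    - [0,0,0,0,0,0,0]
    - [0,0,0,0,0,0,0]
    - [0,0,0,0,0,0,0]
    - [0,0,0,0,0,0,0]
    - [0,0,0,0,0,0,0]

```text
time_s: 51.6
ee_pos: [0.5301, 0.1149, 0.0836]
eef_rot: [3.141, 0.002, -0.057]
force: [-7.9, 0.0, 15.9]
grip_width: 0.0004
grip_force: 7.6
```

Call:
servo_tool:
  plan:
    - [0,-0.002,0,-0.002,0,0,0]
    - [0,-0.004,0,-0.001,0,0,0]
    - [0,-0.004,0,0,0,0,0]
    - [0,-0.004,0,0,0,0,0]
    - [0,0,0,0.001,0,0,0]
    - [0,0,0,0.001,0,0,0]
    - [0,0,0,0,0,0,0]
    - [0,0,0,0,0,0,0]

```text
time_s: 52.6
ee_pos: [0.5168, 0.1157, 0.0845]
eef_rot: [-3.141, 0.0, -0.057]
force: [-1.0, 0.7, 11.4]
grip_width: 0.0006
grip_force: 5.5
```

Call:
servo_tool:
  plan:
    - [0,-0.0003,0,0.001,0,0,0]
    - [0,-0.0003,0,0.001,0,0,0]
    - [0,0,0,0,0,0,0]
    - [0,0,0,0,0,0,0]
    - [0,0,0,0,0,0,0]
    - [0,0,0,0,0,0,0]
    - [0,0,0,0,0,0,0]
    - [0,0,0,0,0,0,0]

```text
time_s: 53.6
ee_pos: [0.5159, 0.1157, 0.0823]
eef_rot: [-3.142, 0.001, -0.057]
force: [-2.9, 0.1, 10.1]
grip_width: 0.0005
grip_force: 4.7
```

Call:
servo_tool:
  plan:
    - [0,-0.0005,0,0.001,0,0,0]
    - [0,-0.0005,0,0.001,0,0,0]
    - [0,0,0,0,0,0,0]
    - [0,0,0,0,0,0,0]
    - [0,0,0,0,0,0,0]
    - [0,0,0,0,0,0,0]
    - [0,0,0,0,0,0,0]
    - [0,0,0,0,0,0,0]

```text
time_s: 54.6
ee_pos: [0.5151, 0.1158, 0.0801]
eef_rot: [-3.142, 0.001, -0.057]
force: [-0.2, 1.1, 5.6]
grip_width: 0.0005
grip_force: 3.0
```

Call:
servo_tool:
  plan:
    - [0,0,0,0.0007,0,0,0]
    - [0,0,0,0.0007,0,0,0]
    - [0,0,0,0,0,0,0]
    - [0,0,0,0,0,0,0]
    - [0,0,0,0,0,0,0]
    - [0,0,0,0,0,0,0]
    - [0,0,0,0,0,0,0]
    - [0,0,0,0,0,0,0]

```text
time_s: 55.6
ee_pos: [0.5155, 0.1156, 0.0786]
eef_rot: [3.142, 0.0, -0.057]
force: [0.7, -0.6, 0.5]
grip_width: 0.0007
grip_force: 0.0
```

Call:
servo_tool:
  plan:
    - [0,0,0,-0.005,0,0,0]
    - [0,0,0,-0.03,0,0,0]
    - [0,0,0,-0.05,0,0,0]
    - [0,0,0.05,-0.03,0,0,0]
    - [0,0,0.06,0,0,0,0]
    - [0,0,0.06,0,0,0,0]
    - [0,0,0.05,0,0,0,0]
    - [0,0,0,0,0,0,0]

```text
time_s: 56.6
ee_pos: [0.5026, -0.1066, 0.194]
eef_rot: [3.141, -0.0, -0.061]
force: [0.2, 0.8, 0.5]
grip_width: 0.0004
grip_force: 0.0
```

```bash
python3 - <<'E'
from h import *
d=np.load('top0.npz')['W']
W=world(cam('top'));
roi=(d[...,2]>.074)&(d[...,0]>.505)&(d[...,0]<.61)&(d[...,1]>.075)&(d[...,1]<.15)
print(W[roi][:,2].mean(),d[roi][:,2].mean(),np.polyfit(W[roi][:,0],W[roi][:,2],1),np.polyfit(d[roi][:,0],d[roi][:,2],1))
p=(d[...,0]>.449)&(d[...,0]<.478)&(d[...,1]>.107)&(d[...,1]<.131)
print('pad',W[p][:,2].mean(),d[p][:,2].mean());print(ctrl.get_obs()['ee_pos'],ctrl.get_obs()['force'])
E
```

```text
** On entry to DLASCL parameter number  4 had an illegal value
 ** On entry to DLASCL parameter number  4 had an illegal value
 ** On entry to DLASCL parameter number  4 had an illegal value
 ** On entry to DLASCL parameter number  4 had an illegal value
 ** On entry to DLASCL parameter number  5 had an illegal value
 ** On entry to DLASCL parameter number  4 had an illegal valueTraceback (most recent call last):
  File "<stdin>", line 5, in <module>
    c, resids, rank, s = lstsq(lhs, rhs, rcond)
                         ~~~~~^^^^^^^^^^^^^^^^^
    x, resids, rank, s = _umath_linalg.lstsq(a, b, rcond,
                         ~~~~~~~~~~~~~~~~~~~^^^^^^^^^^^^^
                                             signature=signature)
                                             ^^^^^^^^^^^^^^^^^^^^
    raise LinAlgError("SVD did not converge in Linear Least Squares")
numpy.linalg.LinAlgError: SVD did not converge in Linear Least Squares
```

```bash
python3 - <<'E'
from h import *
d=np.load('top0.npz')['W']
W=world(cam('top'));ok=~np.isnan(W[...,2])
roi=ok&(d[...,2]>.074)&(d[...,0]>.505)&(d[...,0]<.61)&(d[...,1]>.075)&(d[...,1]<.15)
print(roi.sum(),W[roi][:,2].mean(),d[roi][:,2].mean(),np.polyfit(W[roi][:,0],W[roi][:,2],1),np.polyfit(d[roi][:,0],d[roi][:,2],1))
p=ok&(d[...,0]>.449)&(d[...,0]<.478)&(d[...,1]>.107)&(d[...,1]<.131)
print('pad',W[p][:,2].mean(),d[p][:,2].mean())
E
```

```text
1151 0.07741997484604353 0.07758631716309153 [-0.00535857  0.0804068 ] [-0.00351761  0.07954694]
pad 0.02819579258000018 0.028957726239429264
```

The lid is shut and level at its original height, and the catch has sprung back.

```bash
python3 -c "
from station import ctrl
print(ctrl.hand_in())"
```

```text
the job is handed in; nothing more can be done
None
```

I handed the job in at about 57 s of the 72 s: the die measured flat in its nest before I shut the lid, and the lid then snapped shut and stayed shut by itself with the catch back up, but the hand-in returned no verdict.

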